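Set the code on a key case and release the catch

ROBOT

A 6-joint arm with a two-finger parallel gripper is mounted at the origin on the work surface. World frame = base frame: x ahead of the robot, y to its left, z up, the work surface at z = 0. Lengths are in mm, angles in rad, forces in N, time in s.
With the tool pointing down it reaches from about 350 to 975 mm from the base axis. Payload 7.1 kg.
Tool frame: the origin (TCP) lies on the front face of the gripper's body, between the roots of the fingers; the fingertips stand 80 mm ahead of it and the grasp point (between the pads) lies 61 mm ahead of it; z points along the fingers, y is the line along which they close (so a half turn about z gives the same grasp; the last joint's range is limited). The gripper opens to 88 mm and grips with 3 to 60 N. Pads are 20 mm wide; open, the fingers measure 115 mm over their backs; the gripper's body (75 mm by 178 mm) begins 61 mm behind the grasp point.
Start: joints at [1.206, 0.423, 1.63, -0, 1.089, -0.019], TCP at [211.811, 587.998, 302.675] pointing down, gripper open.
Joint ranges: [-3, 3], [-0.9, 2.11], [0.09, 2.58], [-1.31, 4.45], [0.11, 2.69], [-2.54, 2.54]. Speed limits (rad/s): [2.39, 2.39, 3.01, 3.14, 3.14, 3.14].

INTERFACE

Orientations are given as a rotation vector (axis times angle).
In Python, from workcell import readout, vision, close_job gives the robot as it stands.
- The arm moves only by the tool servo_tool, never from a script. Its argument "plan" is a list that holds one entry, the list of rows, each a list of 7 numbers: the gripper command: -1 is fully open, 1 is shut, values between are in proportion, then the shift along the world's x, y, z in units of 40 mm (1.0 is 40 mm), then the turn, a rotation vector about the world's x, y, z in units of 5 degrees (1.0 is 5 degrees). A call has 1 to 5 rows; each row shifts and turns the commanded pose from where the row before left it; what a row does not reach is not made up. A row lasts 1/12 s, in which the tool goes at most 41.7 mm and 7.16 degrees, less where a joint would pass 70% of its speed; a pose out of reach is approached as far as the arm can. A call is refused whole if a number of a shift passes 1 or a number of a turn 1, either way. A call with a gripper value outside its range is refused whole. The fingers move at their own pace and stop on an object; the grip force is fixed at half the most. Time passes only in rows, so rows that do not move let the fingers close. It gives the time, the measured TCP pose, the force, the opening and the grip force at its end, in the units of the state.
- readout.get_obs(): the state, without advancing time (a new reading comes with each control period).
- vision.get_image(name): name is "scene" or "top"; returns the picture (480x640x3 uint8, red, green, blue); there is no depth.
- vision.camera_params(name): a dict with "fx", "fy", "cx", "cy" (pixels), "D" ([k1, k2, p1, p2, k3] as OpenCV has them; the pictures are not rectified), "rvec" (rotation vector, rad) and "tvec" (3), from world to camera coordinates, as OpenCV has them. Camera axes: x right, y down, z forward; pixel columns grow to the right and rows downward; lengths in mm; the calibration is good to about 2 mm. A picture is of the moment at which its call begins. camera_params takes no time and is no camera call.
- close_job(): hands the job in; it is judged then, once.
The state is a dict: "t": time; "qpos": joint angles; "qvel": joint speeds; "joint_torque": joint torques, N m; "ee_pos": TCP position; "orientation": TCP orientation; "ft_force": force on the tool from outside, world axes, zero at the start; "moment": the same for the moment, N m; "width": finger opening in mm; "grasp_force": force on a finger pad.
Only numpy, scipy, OpenCV 4.12 (cv2) and the standard library are available. Lean on these libraries where they do the work, as an engineer would, in place of code of your own. Each camera call takes 0.05 s, during which the arm holds its last target. There are 200 camera calls.

TASK

Set the three-wheel lock on the grey key case to 4-5-3, read from left to right as the robot sees it: the middle wheel already shows 5, so leave it where it is, and roll the two outer ones, pressing lightly from above and dragging, never with 15 N or more on any wheel. Once the code is set, slide the black catch in front of the wheels fully over to the left to free the lid, then let go; leave the things around the case alone.

Things in the scene. Friction and masses are not known exactly. Their poses are not given: they have to be found in the camera images.
- case: grey steel key case, fixed to the desk, 220 (x) x 320 (y) x 70 mm high; origin at the centre of its underside, z up, x away from the robot, y to the robot's left. The row of three wheels stands in its top face at x = +20 mm, at y = +48 (left), 0 (middle) and -48 mm (right); short dark marks on the plate beside each wheel show where a number has to be (right on top)
- lock_l (a point): point on the case's top face on the left wheel's mid-plane, straight below its highest point. The black rubber wheel is 68 mm across, 24 mm wide, its axle along case y; its highest point is 18 to 26 mm above this point, different for each wheel and not measured: feel for it. The wheel is sprung straight up, 4 N per mm for 8 mm.
- lock_m (a point): point on the case's top face on the middle wheel's mid-plane, straight below its highest point. The black rubber wheel is 68 mm across, 24 mm wide, its axle along case y; its highest point is 18 to 26 mm above this point, different for each wheel and not measured: feel for it. The wheel is sprung straight up, 4 N per mm for 8 mm.
- lock_r (a point): point on the case's top face on the right wheel's mid-plane, straight below its highest point. The black rubber wheel is 68 mm across, 24 mm wide, its axle along case y; its highest point is 18 to 26 mm above this point, different for each wheel and not measured: feel for it. The wheel is sprung straight up, 4 N per mm for 8 mm.
- wheel_l (a joint): turn of the left (+y) thumbwheel in rad: number n (1 to 6, n white dots as on a die) is on top at (n - 1) x 1.0472; it grows as the wheel's top is rolled away from the robot (case +x). End stops at -0.25 and 5.5. It turns stiffly (3 N along the rim), stays where it is left, has no clicks. Code number 4 = 3.142; the lock accepts 0.2 rad either side.
- wheel_m (a joint): turn of the middle thumbwheel in rad: number n (1 to 6, n white dots as on a die) is on top at (n - 1) x 1.0472; it grows as the wheel's top is rolled away from the robot (case +x). End stops at -0.25 and 5.5. It turns stiffly (3 N along the rim), stays where it is left, has no clicks. Already at its code number 5 = 4.189; must not be turned (more than 0.2 rad).
- wheel_r (a joint): turn of the right (-y) thumbwheel in rad: number n (1 to 6, n white dots as on a die) is on top at (n - 1) x 1.0472; it grows as the wheel's top is rolled away from the robot (case +x). End stops at -0.25 and 5.5. It turns stiffly (3 N along the rim), stays where it is left, has no clicks. Code number 3 = 2.094; the lock accepts 0.2 rad either side.
- catch (a joint): sliding catch, value in m: 0 = locked as found (right), 0.016 = fully over to the left (case +y), where it meets its stop. Slides with about 2.5 N of friction and stays where it is left; bolts inside block it after about 2 mm unless all three wheels show their code, and hold the wheels once it is over.
- catch_grip (a point): centre of the catch's black grip, a ribbed block 30 (x) x 20 (y) x 22 mm high whose underside is 1 mm above the case's top face; it moves with the catch, 90 mm on the robot's side of the wheel row (case x = -70 mm, y = -30 mm when locked). Axes as the case's
- mug_mid (a point): bystander: centre of a white mug, 76 mm across, 85 mm high, standing on the desk
- stapler_mid (a point): bystander: centre of a black stapler, 140 x 34 x 44 mm, standing on the desk
- punch_mid (a point): bystander: centre of a two-hole punch, 110 x 120 x 57 mm, standing on the desk

How it is judged (in metres and radians):
On the way, in this order (a step that is already met when the one before it is completed fails the run):
1. all three wheels show the code 4-5-3 (each within 0.3 rad) while the catch is still locked (value of joint wheel_l between 2.842 and 3.442 rad and value of joint wheel_m between 3.889 and 4.489 rad and value of joint wheel_r between 1.794 and 2.394 rad and value of joint catch below 0.004 m), for 0.2 s.
2. the catch is slid over to the left (value of joint wheel_l between 2.842 and 3.442 rad and value of joint wheel_m between 3.889 and 4.489 rad and value of joint wheel_r between 1.794 and 2.394 rad and value of joint catch above 0.013 m), for 0.2 s.
At the end, for the whole second after the job is handed in: the catch is slid over to the left (at least 13 of its 16 mm) and the wheels show 4-5-3, each within 0.3 rad (all of step 2); the robot touches nothing.
It fails at once if a wheel is pressed with 15 N or more (contact force between any of wheel_l_c0, wheel_m_c0, wheel_r_c0 and anything else above 15 N).
It fails at once if the middle wheel is turned by more than 0.2 rad off its number (not (value of joint wheel_m between 3.989 and 4.389 rad)).
It fails at once if a thing beside the case is moved more than 30 mm (distance of any of mug_mid, stapler_mid, punch_mid from where it was at the start of the episode above 0.03 m).
It also fails if it takes over 48 s, if anything falls off the work surface, if the arm or the gripper's body presses on something with over 40 N, if the wrist force passes 120 N, or if a joint passes its speed limit or range.

## Working session

There is one attempt and no reset: what is moved stays moved. The work goes in short steps, Python scripts to look and compute and a tool call to move; the robot and the scene stay as the last step left them, time stands still between calls to the robot, and variables do not carry over. Pictures are saved under pics/ and viewed, at most 10 in all, crops included, and the job is handed in when it is done.

Besides the shell and the picture viewer there is one more tool, called after "Request:" as a command line: name --argument value ..., lists and objects as JSON in quotes. servo_tool: Moves the arm, as the interface text tells. Its arguments: {"type":"object","properties":{"plan":{"type":"array"}},"required":["plan"]}

```bash
mkdir -p pics
python3 - <<'E'
from workcell import readout, vision
import cv2
for n in("scene","top"):
    im=vision.get_image(n); cv2.imwrite(f"pics/{n}0.png",im[:,:,::-1]); print(n,vision.camera_params(n))
print(readout.get_obs())
E
```

```text
scene {'fx': 481.7334734126419, 'fy': 481.7334734126419, 'cx': 323.4899041023669, 'cy': 241.0446737315198, 'D': array([0.00361711, 0.        , 0.        , 0.        , 0.        ]), 'rvec': array([ 2.22306537,  1.2374859 , -0.42219236]), 'tvec': array([-281.26533296, -289.51208681, 1549.05906416])}
top {'fx': 483.86365574792916, 'fy': 483.86365574792916, 'cx': 320.36316548421286, 'cy': 238.2684480661157, 'D': array([-0.06775761,  0.        ,  0.        ,  0.        ,  0.        ]), 'rvec': array([ 2.20501325, -2.16367791,  0.06738203]), 'tvec': array([  19.64057685,  540.25082704, 1040.3002802 ])}
{'t': 0.1, 'qpos': array([ 1.20596647e+00,  4.23750653e-01,  1.63060225e+00, -1.11902605e-05,
        1.08858564e+00, -1.90166903e-02]), 'qvel': array([-0.00073915, -0.00075642, -0.00134129, -0.00248221,  0.00153299,
        0.00065702]), 'joint_torque': array([-1.69205523e-04, -5.45614100e+01, -2.74323732e+01,  6.44979766e-02,
        1.88493286e-02, -7.72179828e-05]), 'ee_pos': array([211.70099659, 587.643433  , 301.99239888]), 'orientation': array([-5.40448785e-01, -3.09450534e+00,  2.07811622e-03]), 'ft_force': array([0.12674986, 0.77810218, 0.67497691]), 'moment': array([ 0.00794548, -0.00835905,  0.02779312]), 'grasp_force': 0.0, 'width': 87.74443900286488}
```

View pics/scene0.png

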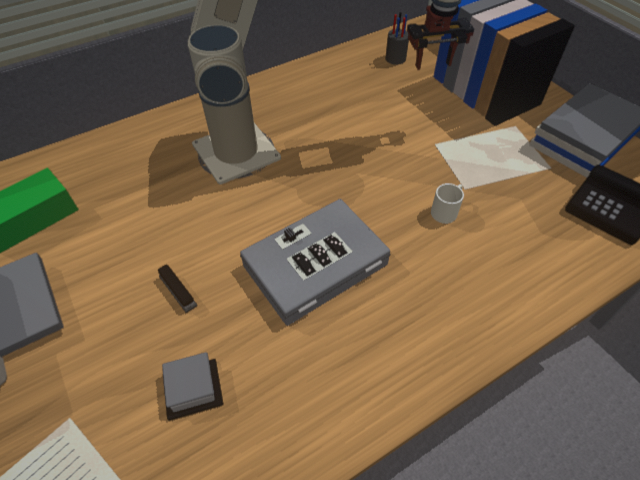

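View pics/top0.png

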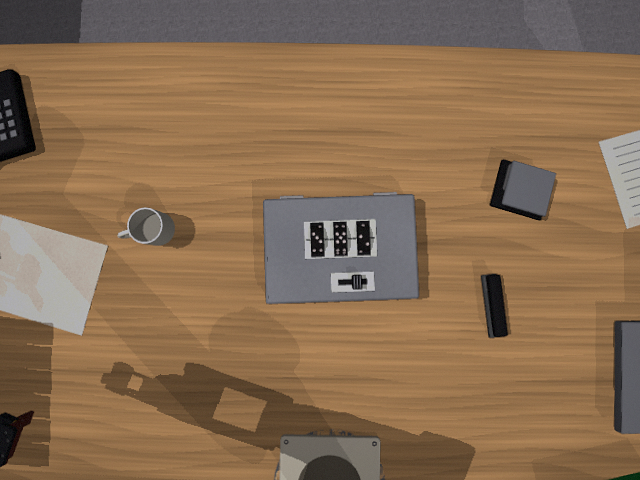

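The top view shows the case at about (264–418, 195–303), the wheels at (317, 239), (340, 239) and (363, 239), and the catch at (357, 282). The mug, punch and stapler stand well clear of it. Next I'll measure the case frame and zoom in on the wheels.

```bash
cat > h.py <<'E'
import numpy as np, cv2
from workcell import readout, vision
def ray(n,uv,z):
    p=vision.camera_params(n);K=np.array([[p['fx'],0,p['cx']],[0,p['fy'],p['cy']],[0,0,1]])
    R=cv2.Rodrigues(p['rvec'])[0];c=-R.T@p['tvec']
    q=cv2.undistortPoints(np.float64(uv).reshape(-1,1,2),K,p['D'])[:,0]
    d=np.c_[q,np.ones(len(q))]@R
    return c+d*((z-c[2])/d[:,2])[:,None]
def proj(n,P):
    p=vision.camera_params(n);K=np.array([[p['fx'],0,p['cx']],[0,p['fy'],p['cy']],[0,0,1]])
    return cv2.projectPoints(np.float64(P),p['rvec'],p['tvec'],K,p['D'])[0][:,0]
E
python3 - <<'E'
from h import *
im=cv2.imread('pics/top0.png')
print('cam',ray('top',[[320,240]],0))
hsv=cv2.cvtColor(im,cv2.COLOR_BGR2HSV)
roi=np.zeros(im.shape[:2],np.uint8); roi[185:315,250:430]=255
g=im.max(2)
case=((hsv[...,1]<60)&(g>70)&(roi>0)).astype(np.uint8)*255
case=cv2.morphologyEx(case,cv2.MORPH_CLOSE,np.ones((15,15)))
case=cv2.morphologyEx(case,cv2.MORPH_OPEN,np.ones((15,15)))
c=max(cv2.findContours(case,0,1)[0],key=cv2.contourArea)
r=cv2.minAreaRect(ray('top',c[:,0].astype(float),70)[:,:2].astype(np.float32)); print('case',r)
w=((g>150)&(hsv[...,1]<40)&(roi>0)).astype(np.uint8)*255
w=cv2.morphologyEx(w,cv2.MORPH_CLOSE,np.ones((17,17)))
for c in cv2.findContours(w,0,1)[0]:
    if cv2.contourArea(c)>300: print('white',cv2.boundingRect(c),cv2.minAreaRect(ray('top',c[:,0].astype(float),70)[:,:2].astype(np.float32)))
k=((g<60)&(roi>0)).astype(np.uint8)*255
k[:200]=0;k[298:]=0;k[:,:290]=0;k[:,390:]=0
k=cv2.morphologyEx(k,cv2.MORPH_CLOSE,np.ones((3,3)))
for c in cv2.findContours(k,0,1)[0]:
    if cv2.contourArea(c)>60: print('dark',cv2.boundingRect(c),cv2.minAreaRect(ray('top',c[:,0].astype(float),92)[:,:2].astype(np.float32)))
a=cv2.resize(im[210:300,295:385],None,fx=6,fy=6,interpolation=cv2.INTER_CUBIC)
s=cv2.imread('pics/scene0.png')[220:295,265:365]
b=cv2.resize(s,(260*2,390),interpolation=cv2.INTER_CUBIC)
o=np.zeros((540,800,3),np.uint8);o[:,:540]=a;o[:195,540:]=cv2.resize(s,(260,195),interpolation=cv2.INTER_CUBIC)
cv2.imwrite('pics/z.png',o)
E
```

```text
cam [[537.13616369  30.7086151    0.        ]]
case ((518.6412963867188, -12.142974853515625), (222.45831298828125, 318.1867370605469), 2.9225881099700928)
white (304, 219, 73, 73) ((500.90625, -13.333686828613281), (148.5984649658203, 149.54666137695312), 3.289520740509033)
dark (338, 275, 29, 14) ((448.3521728515625, -36.31201171875), (26.241981506347656, 56.704654693603516), 1.0434991121292114)
dark (310, 223, 16, 34) ((532.6782836914062, 34.72745132446289), (67.63177490234375, 29.632238388061523), 3.2133708000183105)
dark (333, 222, 18, 34) ((535.5177001953125, -14.105297088623047), (68.0008544921875, 33.63155746459961), 3.187368392944336)
dark (356, 221, 17, 34) ((538.2278442382812, -59.98518371582031), (68.13631439208984, 31.427562713623047), 3.0882952213287354)
```

View pics/z.png

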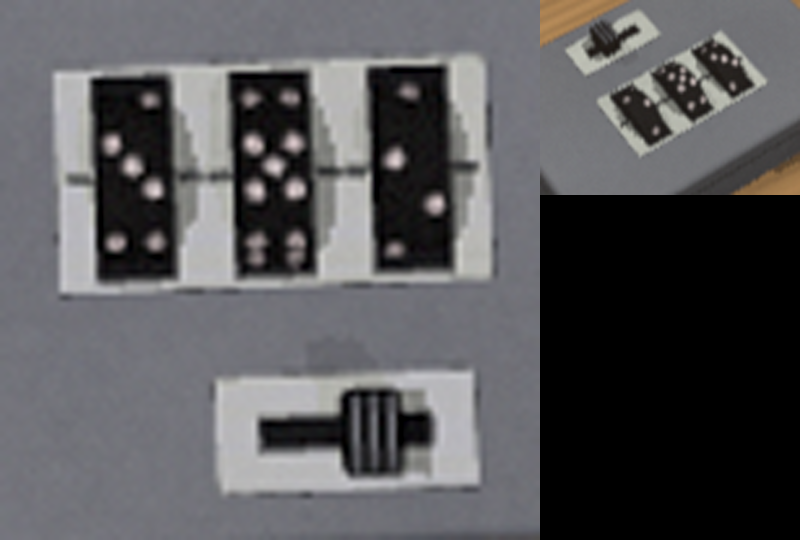

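The crop shows the left wheel near 3, slightly past its mark. The right wheel is near 2, slightly short of its mark, and the middle wheel is at 5. Lower-numbered faces sit on the far side, so both outer wheels need to roll away from the robot, by roughly 0.93 rad (left) and 1.17 rad (right). Case centre is about (518.6, -12.1) with yaw about 3.2°, and the measured size of 222x318 mm matches. I'm moving over the left wheel now with the gripper closed.

Request:
servo_tool --plan '[[[1,0.5,-0.86,0,0,0,-0.84],[1,0.5,-0.86,0,0,0,-0.84],[1,0.5,-0.86,0,0,0,-0.84],[1,0.5,-0.86,0,0,0,-0.84],[1,0.5,-0.86,0,0,0,-0.84]]]'

```text
t: 0.52
ee_pos: [312.1, 414.2, 302.4]
orientation: [-1.1, -2.943, 0.001]
ft_force: [1.1, 0.7, -0.5]
width: 58.1
grasp_force: 0.0
```

Request:
servo_tool --plan '[[[1,0.5,-0.86,0,0,0,-0.84],[1,0.5,-0.86,0,0,0,-0.84],[1,0.5,-0.86,0,0,0,-0.84],[1,0.5,-0.86,0,0,0,-0.84],[1,0.5,-0.86,0,0,0,-0.84]]]'

```text
t: 0.93
ee_pos: [412.2, 242.1, 302.6]
orientation: [-1.618, -2.693, 0.0]
ft_force: [0.4, 0.3, -0.2]
width: 25.0
grasp_force: 0.0
```

Request:
servo_tool --plan '[[[1,0.5,-0.86,0,0,0,-0.84],[1,0.5,-0.86,0,0,0,-0.84],[1,0.5,-0.86,0,0,0,-0.84],[1,0.5,-0.86,-0.2,0,0,-0.84],[1,0.5,-0.86,-0.5,0,0,-0.84]]]'

```text
t: 1.35
ee_pos: [512.5, 72.2, 277.6]
orientation: [2.081, 2.35, 0.005]
ft_force: [1.1, 0.8, 0.2]
width: 0.7
grasp_force: 0.0
```

Run:
```python
from h import *
o=np.array([295,210]);f=lambda a:np.array(a)/6.+o-0.4
print('catch',ray('top',[f((372,433))],93))
print('marks',ray('top',[f((78,180)),f((465,167)),f((205,177)),f((343,171))],70))
print('plate c',ray('top',[f((56,72)),f((486,57)),f((493,277)),f((61,294))],70).mean(0))
print('3c,5c,2c',ray('top',[f((133,166)),f((275,167)),f((415.5,180.5))],92))
c,s=np.cos(.0559),np.sin(.0559)
for n,x,y in(('L',20,48),('M',20,0),('R',20,-48),('K',-70,-30)): print(n,518.6+c*x-s*y,-12.1+s*x+c*y)
# scene cross-check: case top contour
im=cv2.imread('pics/scene0.png');hsv=cv2.cvtColor(im,cv2.COLOR_BGR2HSV)
P=[[518.6+c*x-s*y,-12.1+s*x+c*y,70] for x,y in((110,160),(110,-160),(-110,-160),(-110,160),(-70,-30))]
print(proj('scene',P).round(1).tolist())
```

```text
catch [[447.99546797 -45.54285504  93.        ]]
marks [[533.0226565   56.03046269  70.        ]
 [540.0577276  -78.0932234   70.        ]
 [534.89116772  12.02318312  70.        ]
 [537.87312372 -35.78331784  70.        ]]
plate c [536.13373641 -11.9144549   70.        ]
3c,5c,2c [[536.7206903   36.75329982  92.        ]
 [537.28369143 -11.40818739  92.        ]
 [533.58915052 -59.12992485  92.        ]]
L 535.8869572328992 36.942441921542965
M 538.5687600361838 -10.98258216529809
R 541.2505628394683 -58.907606252139146
K 450.3854666254097 -45.96410247573233
[[392.4, 249.8], [285.5, 314.2], [239.3, 251.1], [341.2, 197.2], [291.0, 238.0]]
```

Request:
servo_tool --plan '[[[1,0.1,-0.3,-0.7,0,0,-0.25],[1,0.1,-0.3,-0.7,0,0,-0.25],[1,0.1,-0.3,-0.7,0,0,-0.25],[1,0,0,0,0,0,0],[1,0,0,0,0,0,0]]]'

```text
t: 1.77
ee_pos: [521.6, 37.8, 190.8]
orientation: [-2.153, -2.284, 0.004]
ft_force: [0.2, -0.1, -0.1]
width: 0.2
grasp_force: 0.0
```

Run:
```python
from h import *
o=readout.get_obs();print(o['ee_pos'],o['orientation'],o['ft_force'],o['width'],cv2.Rodrigues(o['orientation'])[0].round(3))
```

```text
[521.62278758  37.81156051 190.77083803] [-2.15284362 -2.28408399  0.00443393] [ 0.24585549 -0.06415103 -0.12307267] 0.18393057764486392 [[-0.059  0.998 -0.004]
 [ 0.998  0.059 -0.   ]
 [ 0.    -0.004 -1.   ]]
```

Request:
servo_tool --plan '[[[1,0.08,-0.02,-0.15,0,0,0],[1,0,0,-0.15,0,0,0],[1,0,0,-0.03,0,0,0],[1,0,0,-0.03,0,0,0],[1,0,0,0,0,0,0]]]'

```text
t: 2.18
ee_pos: [525.8, 37.9, 178.0]
orientation: [2.153, 2.288, 0.001]
ft_force: [-0.1, -1.0, 0.7]
width: 0.4
grasp_force: 0.0
```

Request:
servo_tool --plan '[[[1,0,0,-0.015,0,0,0],[1,0,0,-0.015,0,0,0],[1,0,0,-0.015,0,0,0],[1,0,0,0,0,0,0],[1,0,0,0,0,0,0]]]'

```text
t: 2.6
ee_pos: [525.7, 37.4, 175.8]
orientation: [-2.154, -2.287, 0.0]
ft_force: [0.4, 1.0, -0.4]
width: 0.7
grasp_force: 0.0
```

Request:
servo_tool --plan '[[[1,0,0,-0.02,0,0,0],[1,0,0,-0.02,0,0,0],[1,0,0,-0.01,0,0,0],[1,0,0,0,0,0,0],[1,0,0,0,0,0,0]]]'

```text
t: 3.02
ee_pos: [525.7, 37.4, 173.7]
orientation: [-2.154, -2.287, 0.0]
ft_force: [-0.3, -0.3, -0.3]
width: 0.4
grasp_force: 0.0
```

Request:
servo_tool --plan '[[[1,0,0,-0.02,0,0,0],[1,0,0,-0.02,0,0,0],[1,0,0,-0.01,0,0,0],[1,0,0,0,0,0,0],[1,0,0,0,0,0,0]]]'

```text
t: 3.43
ee_pos: [525.7, 37.4, 171.7]
orientation: [-2.154, -2.287, 0.0]
ft_force: [1.0, 0.6, -0.5]
width: 0.3
grasp_force: 0.0
```

Request:
servo_tool --plan '[[[1,0,0,-0.02,0,0,0],[1,0,0,-0.02,0,0,0],[1,0,0,0,0,0,0],[1,0,0,0,0,0,0],[1,0,0,0,0,0,0]]]'

```text
t: 3.85
ee_pos: [525.7, 37.4, 170.2]
orientation: [-2.154, -2.287, 0.0]
ft_force: [0.4, 0.1, -0.2]
width: 0.4
grasp_force: 0.0
```

Request:
servo_tool --plan '[[[1,0,0,-0.02,0,0,0],[1,0,0,-0.02,0,0,0],[1,0,0,0,0,0,0],[1,0,0,0,0,0,0],[1,0,0,0,0,0,0]]]'

```text
t: 4.27
ee_pos: [525.8, 37.4, 168.7]
orientation: [2.154, 2.287, 0.0]
ft_force: [-0.3, -0.3, 3.0]
width: 0.6
grasp_force: 1.9
```

Request:
servo_tool --plan '[[[1,0,0,-0.03,0,0,0],[1,0,0,0,0,0,0],[1,0.1,0.005,0,0,0,0],[1,0.1,0.006,0,0,0,0],[1,0,0,0,0,0,0]]]'

```text
t: 4.68
ee_pos: [534.3, 37.9, 167.9]
orientation: [2.154, 2.287, 0.001]
ft_force: [-1.2, 0.5, 8.2]
width: 0.5
grasp_force: 4.2
```

Request:
servo_tool --plan '[[[1,0.07,0.004,0,0,0,0],[1,0.07,0.004,0,0,0,0],[1,0.06,0.004,0,0,0,0],[1,0,0,0,0,0,0],[1,0,0,0.25,0,0,0]]]'

```text
t: 5.1
ee_pos: [540.9, 38.3, 176.2]
orientation: [-2.153, -2.286, 0.003]
ft_force: [0.0, -0.0, -0.1]
width: 0.7
grasp_force: 0.0
```

Request:
servo_tool --plan '[[[1,-0.4,-0.02,0.05,0,0,0],[1,0,0,0,0,0,0],[1,0,0,-0.2,0,0,0],[1,0,0,0,0,0,0],[1,0,0,0,0,0,0]]]'

```text
t: 5.52
ee_pos: [525.8, 37.5, 170.7]
orientation: [-2.153, -2.287, 0.001]
ft_force: [-0.6, -0.2, -0.6]
width: 0.1
grasp_force: 0.0
```

Request:
servo_tool --plan '[[[1,0,0,-0.05,0,0,0],[1,0,0,-0.02,0,0,0],[1,0,0,0,0,0,0],[1,0.1,0.006,0,0,0,0],[1,0.1,0.006,0,0,0,0]]]'

```text
t: 5.93
ee_pos: [533.3, 38.0, 168.6]
orientation: [-2.153, -2.286, 0.002]
ft_force: [-3.5, 0.3, 6.0]
width: 0.7
grasp_force: 2.9
```

Request:
servo_tool --plan '[[[1,0.1,0.006,0,0,0,0],[1,0.1,0.006,0,0,0,0],[1,0,0,0,0,0,0],[1,0,0,0.3,0,0,0],[1,0,0,0.3,0,0,0]]]'

```text
t: 6.35
ee_pos: [541.4, 38.5, 192.7]
orientation: [-2.153, -2.286, 0.002]
ft_force: [0.9, -0.7, 0.1]
width: 0.7
grasp_force: 0.0
```

Request:
servo_tool --plan '[[[1,-0.1,-0.8,0,0,0,0],[1,-0.1,-0.8,0,0,0,0],[1,-0.1,-0.81,0,0,0,0],[1,0,0,-0.2,0,0,0],[1,0,0,-0.2,0,0,0]]]'

```text
t: 6.77
ee_pos: [530.3, -59.3, 177.7]
orientation: [2.156, 2.282, 0.003]
ft_force: [-0.1, -0.2, 0.5]
width: 0.5
grasp_force: 0.0
```

Run:
```python
from h import *
o=readout.get_obs();print(o['ee_pos'],o['ft_force'])
a=vision.get_image('top')[:,:,::-1];b=vision.get_image('scene')[:,:,::-1]
cv2.imwrite('pics/t1.png',a);cv2.imwrite('pics/s1.png',b)
out=np.hstack([cv2.resize(a[205:305,290:390],(400,400),interpolation=2),cv2.resize(b[215:295,275:355],(400,400),interpolation=2)])
cv2.imwrite('pics/v1.png',out)
```

```text
[530.29397667 -59.28954646 177.73325897] [-0.05830176 -0.22397024  0.51137036]
```

View pics/v1.png

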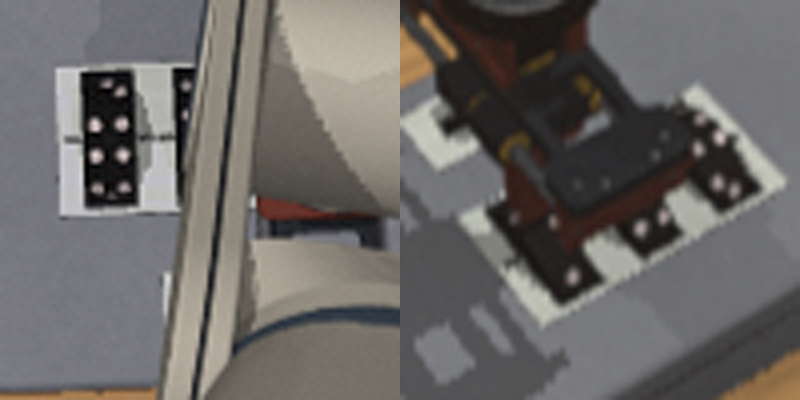

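The left wheel now shows 4: its dot rows sit at 124 and 155, centred on the mark at 139. Next I'll feel for the right wheel's top.

Request:
servo_tool --plan '[[[1,0,0,-0.02,0,0,0],[1,0,0,-0.02,0,0,0],[1,0,0,-0.01,0,0,0],[1,0,0,0,0,0,0],[1,0,0,0,0,0,0]]]'

```text
t: 7.28
ee_pos: [529.9, -57.5, 174.7]
orientation: [2.153, 2.288, 0.0]
ft_force: [-1.3, -0.4, -0.0]
width: 0.2
grasp_force: 0.0
```

Request:
servo_tool --plan '[[[1,0,0,-0.02,0,0,0],[1,0,0,-0.02,0,0,0],[1,0,0,0,0,0,0],[1,0,0,0,0,0,0],[1,0,0,0,0,0,0]]]'

```text
t: 7.7
ee_pos: [529.7, -57.9, 173.0]
orientation: [-2.154, -2.287, 0.0]
ft_force: [0.4, 0.8, 0.4]
width: 0.5
grasp_force: 0.0
```

Request:
servo_tool --plan '[[[1,0,0,-0.02,0,0,0],[1,0,0,-0.02,0,0,0],[1,0,0,0,0,0,0],[1,0,0,0,0,0,0],[1,0,0,0,0,0,0]]]'

```text
t: 8.12
ee_pos: [529.7, -57.9, 171.3]
orientation: [-2.154, -2.287, 0.0]
ft_force: [-0.1, -1.1, 0.6]
width: 0.4
grasp_force: 0.0
```

Request:
servo_tool --plan '[[[1,0,0,-0.02,0,0,0],[1,0,0,-0.02,0,0,0],[1,0,0,0,0,0,0],[1,0,0,0,0,0,0],[1,0,0,0,0,0,0]]]'

```text
t: 8.53
ee_pos: [529.7, -57.9, 169.7]
orientation: [-2.154, -2.287, 0.0]
ft_force: [0.1, -0.7, 0.1]
width: 0.3
grasp_force: 0.0
```

Request:
servo_tool --plan '[[[1,0,0,-0.02,0,0,0],[1,0,0,-0.02,0,0,0],[1,0,0,0,0,0,0],[1,0,0,0,0,0,0],[1,0,0,0,0,0,0]]]'

```text
t: 8.95
ee_pos: [529.8, -57.9, 168.3]
orientation: [2.154, 2.287, 0.0]
ft_force: [0.5, -0.4, 2.4]
width: 0.7
grasp_force: 0.7
```

Request:
servo_tool --plan '[[[1,0,0,-0.035,0,0,0],[1,0,0,0,0,0,0],[1,0.1,0.006,0,0,0,0],[1,0.1,0.006,0,0,0,0],[1,0,0,0,0,0,0]]]'

```text
t: 9.37
ee_pos: [538.0, -57.4, 167.1]
orientation: [-2.154, -2.287, 0.0]
ft_force: [-1.0, 1.7, 5.4]
width: 0.4
grasp_force: 3.4
```

Request:
servo_tool --plan '[[[1,0.08,0.004,0,0,0,0],[1,0.07,0.004,0,0,0,0],[1,0,0,0,0,0,0],[1,0,0,0.25,0,0,0],[1,-0.35,-0.02,0,0,0,0]]]'

```text
t: 9.78
ee_pos: [532.4, -58.1, 178.4]
orientation: [2.151, 2.285, 0.004]
ft_force: [0.5, -0.0, 0.4]
width: 0.0
grasp_force: 0.0
```

Request:
servo_tool --plan '[[[1,0,0,-0.15,0,0,0],[1,0,0,-0.07,0,0,0],[1,0,0,-0.04,0,0,0],[1,0,0,0,0,0,0],[1,0.1,0.006,0,0,0,0]]]'

```text
t: 10.2
ee_pos: [532.9, -57.6, 166.1]
orientation: [-2.152, -2.286, 0.003]
ft_force: [-3.8, -0.5, 8.2]
width: 0.3
grasp_force: 4.6
```

Request:
servo_tool --plan '[[[1,0.1,0.006,0,0,0,0],[1,0.15,0.008,0,0,0,0],[1,0,0,0,0,0,0],[1,0,0,0.25,0,0,0],[1,-0.35,-0.02,0,0,0,0]]]'

```text
t: 10.62
ee_pos: [532.9, -58.0, 177.8]
orientation: [2.151, 2.285, 0.004]
ft_force: [0.8, 0.1, 0.5]
width: 0.7
grasp_force: 0.0
```

Request:
servo_tool --plan '[[[1,0,0,-0.15,0,0,0],[1,0,0,-0.07,0,0,0],[1,0,0,-0.03,0,0,0],[1,0,0,0,0,0,0],[1,0.1,0.006,0,0,0,0]]]'

```text
t: 11.03
ee_pos: [533.1, -57.7, 166.1]
orientation: [-2.152, -2.286, 0.003]
ft_force: [-4.4, 0.2, 8.3]
width: 0.5
grasp_force: 4.7
```

Request:
servo_tool --plan '[[[1,0.1,0.006,0,0,0,0],[1,0.12,0.007,0,0,0,0],[1,0,0,0,0,0,0],[1,0,0,0.5,0,0,0],[1,0,0,0.5,0,0,0]]]'

```text
t: 11.45
ee_pos: [542.4, -57.0, 205.5]
orientation: [-2.152, -2.285, 0.003]
ft_force: [0.3, -0.3, 0.8]
width: 0.4
grasp_force: 0.0
```

Request:
servo_tool --plan '[[[1,-0.8,0,0.4,0,0,0],[1,-0.8,0,0.4,0,0,0],[1,-0.7,0,0,0,0,0],[1,-0.5,-1,0,0,0,0],[1,0,-1,0,0,0,0]]]'

```text
t: 11.87
ee_pos: [428.7, -133.0, 238.1]
orientation: [-2.147, -2.29, 0.002]
ft_force: [0.8, -0.0, -0.6]
width: 0.5
grasp_force: 0.0
```

Request:
servo_tool --plan '[[[1,0,-1,0,0,0,0],[1,0,-1,0,0,0,0],[1,0,-1,0,0,0,0],[1,0,-0.5,0,0,0,0],[1,0,0,0,0,0,0]]]'

```text
t: 12.28
ee_pos: [432.7, -278.5, 238.3]
orientation: [2.157, 2.281, -0.0]
ft_force: [-0.8, -0.5, 0.6]
width: 0.4
grasp_force: 0.0
```

Run:
```python
from h import *
o=readout.get_obs();print(o['ee_pos'],o['ft_force'])
a=vision.get_image('top')[:,:,::-1];b=vision.get_image('scene')[:,:,::-1]
cv2.imwrite('pics/t2.png',a);cv2.imwrite('pics/s2.png',b)
out=np.hstack([cv2.resize(a[205:305,290:390],(400,400),interpolation=2),cv2.resize(b[215:295,275:355],(400,400),interpolation=2)])
cv2.imwrite('pics/v2.png',out)
```

```text
[ 432.65762351 -278.52570715  238.29119303] [-0.78003561 -0.54454132  0.63970197]
```

View pics/v2.png

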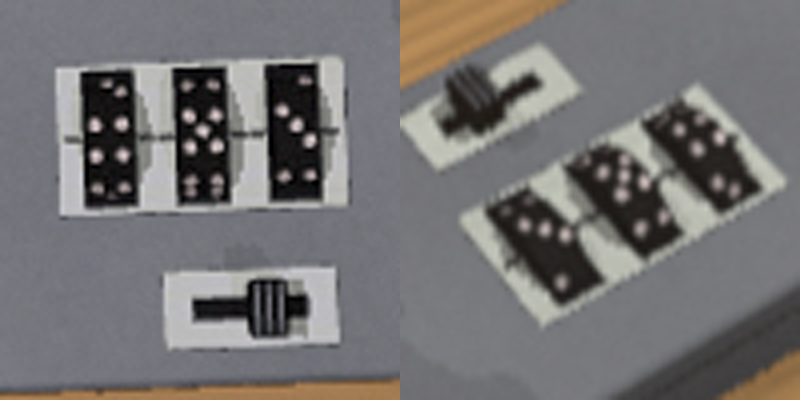

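All three wheels read 4-5-3: the right 3 is centred at (296, 125) against its mark at 131, about 0.09 rad over and inside the 0.2 tolerance. The catch is still locked. Now I'll push it left from its right side.

Request:
servo_tool --plan '[[[1,0.2,1,0,0,0,0],[1,0.2,1,0,0,0,0],[1,0,1,0,0,0,0],[1,0,1,0,0,0,0],[1,0,0.9,0,0,0,0]]]'

```text
t: 12.8
ee_pos: [446.9, -75.0, 238.1]
orientation: [-2.151, -2.288, 0.0]
ft_force: [0.3, -0.0, -0.2]
width: 0.6
grasp_force: 0.0
```

Request:
servo_tool --plan '[[[1,0,0,-0.5,0,0,0],[1,0,0,-0.5,0,0,0],[1,0,0,-0.5,0,0,0],[1,0,0,0,0,0,0],[1,0,0,0,0,0,0]]]'

```text
t: 13.22
ee_pos: [447.0, -77.1, 177.8]
orientation: [-2.15, -2.287, 0.003]
ft_force: [-0.3, -0.5, 0.6]
width: 0.8
grasp_force: 0.0
```

Request:
servo_tool --plan '[[[1,0.05,0,-0.25,0,0,0],[1,0,0,-0.23,0,0,0],[1,0,0,0,0,0,0],[1,0,0.1,0,0,0,0],[1,0,0.1,0,0,0,0]]]'

```text
t: 13.63
ee_pos: [449.9, -70.4, 159.3]
orientation: [2.155, 2.286, 0.0]
ft_force: [0.3, 0.7, -0.9]
width: 0.3
grasp_force: 0.0
```

Request:
servo_tool --plan '[[[1,0,0.08,0,0,0,0],[1,0,0.08,0,0,0,0],[1,0,0.08,0,0,0,0],[1,0,0,0,0,0,0],[1,0,0,0,0,0,0]]]'

```text
t: 14.05
ee_pos: [450.1, -60.5, 159.3]
orientation: [2.153, 2.287, 0.001]
ft_force: [0.4, 0.3, 0.4]
width: 0.7
grasp_force: 0.0
```

Request:
servo_tool --plan '[[[1,0,0.05,0,0,0,0],[1,0,0.05,0,0,0,0],[1,0,0.03,0,0,0,0],[1,0,0.03,0,0,0,0],[1,0,0.03,0,0,0,0]]]'

```text
t: 14.47
ee_pos: [449.9, -53.2, 159.2]
orientation: [2.154, 2.287, -0.0]
ft_force: [-0.8, -2.8, 1.5]
width: 0.2
grasp_force: 1.3
```

Request:
servo_tool --plan '[[[1,0,0.03,0,0,0,0],[1,0,0.03,0,0,0,0],[1,0,0.03,0,0,0,0],[1,0,0.02,0,0,0,0],[1,0,0.02,0,0,0,0]]]'

```text
t: 14.88
ee_pos: [450.0, -50.3, 159.3]
orientation: [2.148, 2.288, -0.005]
ft_force: [-4.0, -30.5, 2.3]
width: 0.4
grasp_force: 14.9
```

The catch met a hard stop near the expected end position of -49.7. I'll back off and check.

Request:
servo_tool --plan '[[[1,0,-0.2,0,0,0,0],[1,0,-0.5,0,0,0,0],[1,0,0,0.8,0,0,0],[1,0,-0.5,1,0,0,0],[1,0,-1,0,0,0,0]]]'

```text
t: 15.3
ee_pos: [452.3, -133.8, 233.3]
orientation: [2.146, 2.286, 0.007]
ft_force: [2.1, -0.9, 0.9]
width: 0.4
grasp_force: 0.0
```

Request:
servo_tool --plan '[[[1,0,-1,0,0,0,0],[1,0,-1,0,0,0,0],[1,0,-1,0,0,0,0],[1,0,-0.5,0,0,0,0],[1,0,0,0,0,0,0]]]'

```text
t: 15.72
ee_pos: [450.3, -278.2, 228.6]
orientation: [2.157, 2.281, 0.001]
ft_force: [0.3, 0.4, 0.4]
width: 0.6
grasp_force: 0.0
```

Run:
```python
from h import *
o=readout.get_obs();print(o['ee_pos'],o['ft_force'])
a=vision.get_image('top')[:,:,::-1]
cv2.imwrite('pics/v3.png',cv2.resize(a[205:305,290:390],(600,600),interpolation=2))
```

```text
[ 450.33955238 -278.23180409  228.58096624] [0.28718499 0.38137441 0.39108559]
```

View pics/v3.png

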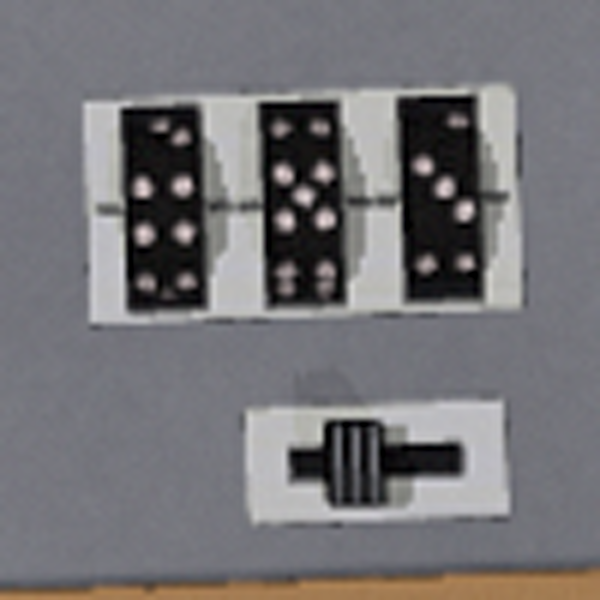

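The catch grip has moved from column 357 to 349, about 15.5 mm, so it is fully over. The wheels still show 4-5-3 and the arm is clear of everything.

```bash
python3 -c "
from workcell import close_job
print(close_job())"
```

```text
the job is handed in; nothing more can be done
None
```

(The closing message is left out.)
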